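# Take the roller stack apart and put each piece in its place

### The job

Take apart the stack that stands on the white case and put every piece in its own place: lay the roller between the four chocks of the chock board so that it cannot roll away, and put the grooved saddle (groove up), the long block and the flat board each flat inside the plate with corner angles that is made to its size, lying the long way of the plate. Let go of everything and leave it lying still.

Things in the scene. Friction and masses are not known exactly. Their poses are not given: they have to be found in the camera images.
- roller_center (a point): Grey smooth solid roller lying on its side on top of the stack, 40 mm in diameter, 80 mm long, 0.1 kg. The point is its middle, on its axis; y runs along its axis, x and z are across and turn as it rolls. It starts in the saddle's groove, its middle 16 mm above the saddle's top: grip across the diameter, tips at most 12 mm below its middle.
- saddle_center (a point): Pale wooden saddle block, 50 (x) by 70 (y) by 40 (z) mm, with a shallow V groove (7 mm deep, 24 mm wide) along y in its top; 0.09 kg. Third from below in the stack, standing on the long block. The point is the middle of its 40 mm height. Grip across the 50 mm. Beware: a kettle (220 mm tall) stands left of the stack, a flask and a bottle (190 mm) between stack and places, and the window frame at x = 0.61 m behind.
- long_block_center (a point): Brown wooden block, 45 (x) by 110 (y) by 28 (z) mm, 0.1 kg. Second in the stack, lying on the flat board, which is wider than it. The point is the middle of its height. Grip across the 45 mm with the tips above the board under it.
- board_center (a point): Flat wooden board, 100 (x, the long side) by 70 (y) by 14 (z) mm, 0.09 kg. The lowest of the stack, lying on a white cardboard case (102 by 82 mm, 53 mm high, fixed, left where it is). The point is the middle of its height. Grip across the 70 mm. In the stack all pieces lie with their long sides about parallel.
- chock_board_seat (a point): Place of the roller: plywood plate 76 (x) by 100 (y) by 5 mm with four dark chocks, each 12 by 18 mm, 8 mm high. The roller lies along y on the plate between the two pairs (35 mm apart in x); 44 mm between chocks along y is open for fingers. Point: middle of the plate's upper face, 5 mm above the counter; z up, y within 0.1 rad of world y. Fixed.
- saddle_bay_seat (a point): The smallest corner-angle plate, 72 (x) by 92 (y) by 5 mm plywood, place of the saddle. Four L-shaped dark corner angles (legs 18 mm, 3 mm thick, 7 mm above the plate) bound 66 by 86 mm inside; sides between them open for fingers. Point: middle of the plate's upper face, where the thing lies, 5 mm above the counter; x along the short side, y along the long, z up, y within 0.1 rad of world y. Fixed.
- block_bay_seat (a point): The long narrow corner-angle plate, 67 (x) by 132 (y) by 5 mm plywood, place of the long block. Four L-shaped dark corner angles (legs 18 mm, 3 mm thick, 7 mm above the plate) bound 61 by 126 mm inside; sides between them open for fingers. Point: middle of the plate's upper face, where the thing lies, 5 mm above the counter; x along the short side, y along the long, z up, y within 0.1 rad of world y. Fixed.
- board_bay_seat (a point): The broad corner-angle plate, 92 (x) by 122 (y) by 5 mm plywood, place of the flat board. Four L-shaped dark corner angles (legs 18 mm, 3 mm thick, 7 mm above the plate) bound 86 by 116 mm inside; sides between them open for fingers. Point: middle of the plate's upper face, where the thing lies, 5 mm above the counter; x along the short side, y along the long, z up, y within 0.1 rad of world y. Fixed.

How it is judged:
At the end, for the whole second after the job is handed in: Roller on the chock board within 8 mm across and 15 mm along; saddle (groove up), long block and board each within 13 mm of the middle of their own plate; all at resting height to 4 mm, long sides along the place's to 0.2 rad, and still (x of roller_center in the frame of chock_board_seat between -0.008 and 0.008 m and y of roller_center in the frame of chock_board_seat between -0.015 and 0.015 m and z of roller_center in the frame of chock_board_seat between 0.016 and 0.024 m and angle between the y axis of roller_center and the y axis of chock_board_seat, either way round below 0.2 rad and linear speed of each of roller, saddle, long_block, board below 0.02 m/s and horizontal distance between saddle_center and saddle_bay_seat below 0.013 m and z of saddle_center in the frame of saddle_bay_seat between 0.016 and 0.024 m and angle between the y axis of saddle_center and the y axis of saddle_bay_seat, either way round below 0.2 rad and horizontal distance between long_block_center and block_bay_seat below 0.013 m and z of long_block_center in the frame of block_bay_seat between 0.01 and 0.018 m and angle between the y axis of long_block_center and the y axis of block_bay_seat, either way round below 0.2 rad and horizontal distance between board_center and board_bay_seat below 0.013 m and z of board_center in the frame of board_bay_seat between 0.003 and 0.011 m and angle between the x axis of board_center and the y axis of board_bay_seat, either way round below 0.2 rad and angle between saddle_center's own z axis and vertical below 0.15 rad); the robot touches nothing.
It also fails if it takes over 128 s, if anything falls off the work surface, if the arm or the gripper's body presses on something with over 40 N, if the wrist force passes 120 N, or if a joint passes its speed limit or range.

### The arm

A 7-joint arm with a two-finger parallel gripper is mounted at the origin on a cart in front of the work surface, level with it; the furniture and walls round the work are solid. World frame = base frame: x ahead of the robot, y to its left, z up, the work surface at z = 0. Lengths are in m, angles in rad, forces in N, time in s.
With the tool pointing down it reaches from about 0.35 to 0.9 m from the base axis. Payload 19.9 kg.
Tool frame: the origin (TCP) lies on the centre line of the jaws, within the pads' length; the fingertips stand 17 mm ahead of it and the grasp point (between the pads) lies 2 mm behind it; x points along the fingers, z is the direction in which the jaws open and shut, and the axes are right-handed (so a half turn about x gives the same grasp; the last joint's range is limited). The gripper opens to 85 mm and grips with 20 to 120 N. Pads are 22 mm wide; open, the fingers measure 114 mm over their backs; the gripper's body (76 mm by 85 mm) begins 54 mm behind the grasp point. The pads swing forward as they close: fully open they stand 13 mm farther back than shut.
Start: joints at [1.091, 0.417, -0.01, 1.614, 0.005, 1.111, -0.053], TCP at [0.265, -0.566, 0.248] pointing down, gripper open.
Joint ranges: [-2.81, 2.81], [-0.39, 2.02], [-1.27, 1.25], [0.06, 2.57], [-1.19, 4.33], [0.19, 2], [-2.82, 2.82]. Speed limits (rad/s): [1.89, 1.89, 2.39, 2.39, 3.01, 3.01, 3.01].

### API

Orientations are given as a rotation vector (axis times angle).
In Python, from workcell import * gives the robot as it stands. Calls block until the motion is done:
- move_ptp(position, orientation): joint-space move of the TCP to a pose.
- servo_line(position, rot=None, velocity=0.15): straight line of the TCP; rot=None keeps the orientation; velocity is the mean speed in m/s.
- move_j(angles): joint-space move.
- gripper_to(opening, grasp_force=None): opening from 0.0 (shut) to 1.0 (fully open); grasp_force is the grip in N (None keeps the last); returns when the fingers have stopped.
- sleep(seconds).
- inverse_kinematics(position, orientation): joint angles nearest the present ones, or None.
- get_state(): the state.
- snapshot(name): name is "side" or "top"; returns the picture (384x512x3 uint8, red, green, blue); there is no depth.
- camera_info(name): a dict with "fx", "fy", "cx", "cy" (pixels), "D" ([k1, k2, p1, p2, k3] as OpenCV has them; the pictures are not rectified), "R" (3x3) and "t" (3): a world point X has camera coordinates R X + t. Camera axes: x right, y down, z forward; pixel columns grow to the right and rows downward; lengths in m; the calibration is good to about 2 mm. A picture is of the moment at which its call begins. camera_info takes no time and is no camera call.
A pose or a line that the arm cannot do raises PlanningError and nothing moves.
- finish_job(): hands the job in, once; it reports no verdict.
The state is a dict: "t": time; "joint_pos": joint angles; "joint_vel": joint speeds; "effort": joint torques, N m; "ee_pos": TCP position; "tool_rot": TCP orientation; "wrist_force": force on the tool from outside, world axes, zero at the start; "torque": the same for the moment, N m; "opening": opening from 0.0 (shut) to 1.0 (fully open).
Only numpy, scipy, OpenCV 4.12 (cv2) and the standard library are available. Lean on these libraries where they do the work, as an engineer would, in place of code of your own. Each camera call takes 0.05 s, during which the arm holds its last target.

## Working session

There is one attempt and no reset: what is moved stays moved. The work goes in short steps, each a Python script; the robot and the scene stay as the last script left them, time stands still between calls to the robot, and variables do not carry over. Pictures are saved under pics/ and viewed, and the job is handed in when it is done.

```bash
ls; mkdir -p pics; python3 - <<'E'
from workcell import *
import cv2
for n in("side","top"):
    cv2.imwrite(f"pics/{n}0.png",snapshot(n)[:,:,::-1]); c=camera_info(n); print(n,c)
s=get_state();print(s)
E
```

```text
pics
side {'fx': 369.0242276842677, 'fy': 369.0242276842677, 'cx': 253.11423656238497, 'cy': 189.2619267936183, 'D': array([0.02362511, 0.        , 0.        , 0.        , 0.        ]), 'R': array([[-0.9994486 ,  0.02524264, -0.02157112],
       [ 0.0318651 ,  0.54655226, -0.83681852],
       [-0.00933376, -0.83704446, -0.54705525]]), 't': array([0.4693612 , 0.15617274, 0.89905621])}
top {'fx': 380.7880600555722, 'fy': 380.7880600555722, 'cx': 252.75587095069415, 'cy': 189.5663278505052, 'D': array([-0.06859824,  0.        ,  0.        ,  0.        ,  0.        ]), 'R': array([[ 0.01511236, -0.99963612, -0.02234367],
       [-0.99066978, -0.01194233, -0.13575998],
       [ 0.13544374,  0.02418685, -0.99048977]]), 't': array([-0.15457587,  0.46103345,  0.92122126])}
{'t': 0.1, 'joint_pos': array([ 1.09151046,  0.41791529, -0.01030476,  1.61412223,  0.00471599,
        1.1107135 , -0.05297046]), 'joint_vel': array([-0.00191777, -0.00137374,  0.00026939, -0.00182164, -0.00047322,
        0.00087971,  0.00118533]), 'effort': array([ 8.71224483e-05, -8.65821648e+01,  6.78798482e-01, -4.35641527e+01,
        1.89804705e-02,  4.92673251e-03, -4.74696037e-05]), 'ee_pos': array([ 0.26482082, -0.565788  ,  0.24771872]), 'tool_rot': array([ 0.88149501,  1.38611705, -0.88063886]), 'wrist_force': array([-0.73880605,  0.24652104, -1.16601764]), 'torque': array([-0.00781376,  0.03526155,  0.00543926]), 'opening': 1.002910204611385}
```

View pics/side0.png

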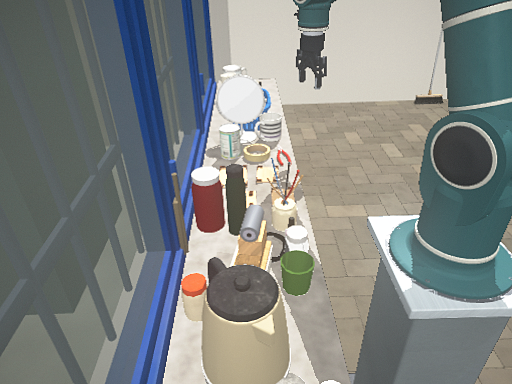

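View pics/top0.png

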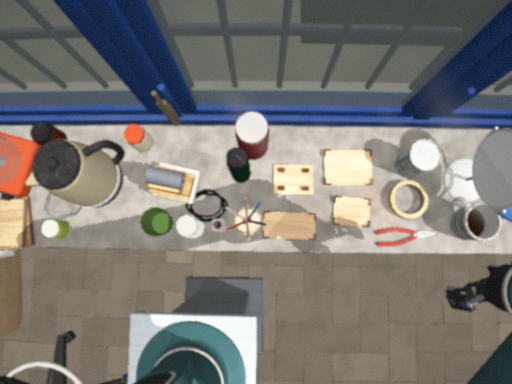

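The side view shows the stack at about (252,235), in front of the kettle. In the top view the roller is near (165,179), the chock board near (293,179), the broad plate near (348,167), the small plate near (352,211) and the long plate near (290,226). I'll zoom in next.

```bash
python3 - <<'E'
import cv2
t=cv2.imread("pics/top0.png"); 
cv2.imwrite("pics/tz1.png",cv2.resize(t[110:250,110:250],None,fx=4,fy=4,interpolation=cv2.INTER_CUBIC))
cv2.imwrite("pics/tz2.png",cv2.resize(t[130:250,225:385],None,fx=5,fy=5,interpolation=cv2.INTER_CUBIC))
s=cv2.imread("pics/side0.png"); 
cv2.imwrite("pics/sz1.png",cv2.resize(s[140:300,180:330],None,fx=3.6,fy=3.6,interpolation=cv2.INTER_CUBIC))
E
```

```text
(no output)
```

View pics/tz1.png

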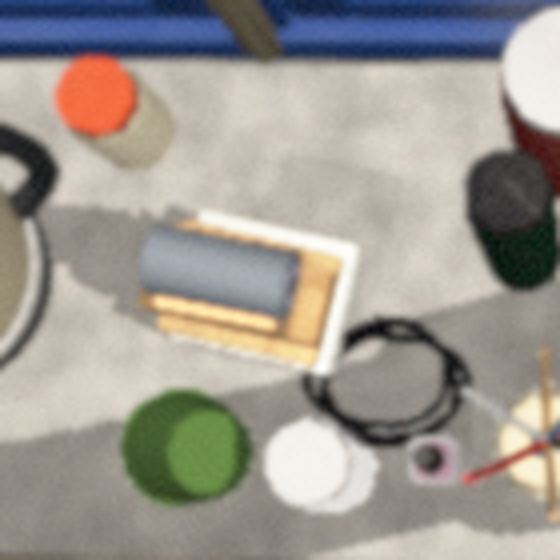

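View pics/tz2.png

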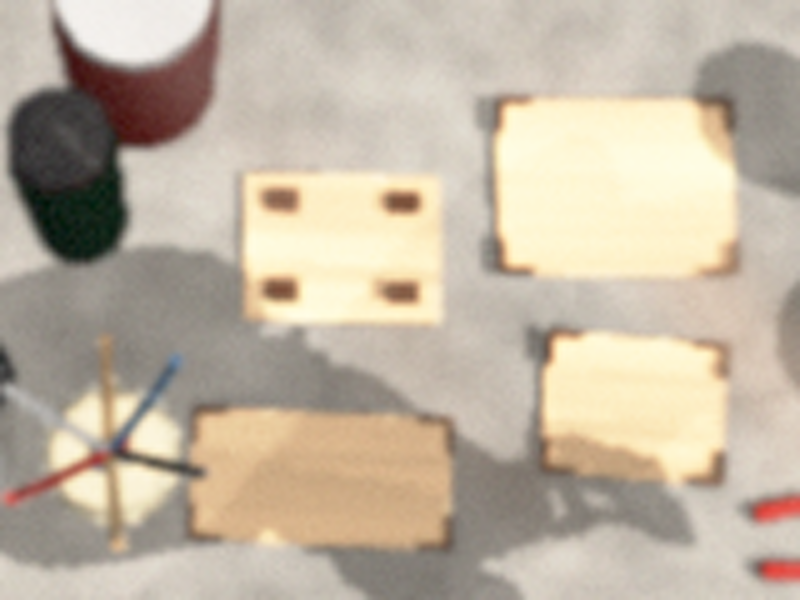

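View pics/sz1.png

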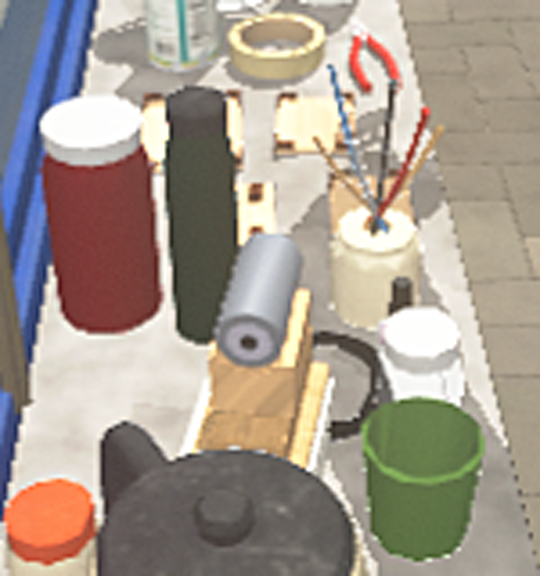

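```bash
cat > h.py <<'E'
import numpy as np, cv2
from workcell import *
def ray(n,px):
    c=camera_info(n); K=np.array([[c['fx'],0,c['cx']],[0,c['fy'],c['cy']],[0,0,1]])
    u=cv2.undistortPoints(np.asarray(px,float).reshape(-1,1,2),K,np.array(c['D'])).reshape(-1,2)
    d=np.c_[u,np.ones(len(u))]@c['R']; o=-c['R'].T@c['t']
    return o,d/np.linalg.norm(d,axis=1,keepdims=True)
def plane(n,px,z):
    o,d=ray(n,px); return (o+d*((z-o[2])/d[:,2])[:,None])[:,:2]
def proj(n,X):
    c=camera_info(n); K=np.array([[c['fx'],0,c['cx']],[0,c['fy'],c['cy']],[0,0,1]])
    return cv2.projectPoints(np.asarray(X,float).reshape(-1,3),cv2.Rodrigues(c['R'])[0],c['t'],K,np.array(c['D']))[0].reshape(-1,2)
def rect(p):
    (cx,cy),(w,h),a=cv2.minAreaRect(p.astype(np.float32)*1000)
    bx=cv2.boxPoints(((cx,cy),(w,h),a))/1000
    e=[bx[1]-bx[0],bx[2]-bx[1]]; e=max(e,key=np.linalg.norm)
    yaw=np.arctan2(-e[0],e[1]); yaw=(yaw+np.pi/2)%np.pi-np.pi/2   # of long side from +y
    return np.r_[cx,cy]/1000,(min(w,h),max(w,h)),yaw
E
python3 - <<'E'
from h import *
t=cv2.imread("pics/top0.png")
F=5
b=cv2.resize(t,None,fx=F,fy=F,interpolation=cv2.INTER_CUBIC)
hsv=cv2.cvtColor(b,cv2.COLOR_BGR2HSV)
m=((hsv[...,1]>62)&(hsv[...,0]<30)).astype(np.uint8)*255
out=b.copy()
ROI={'chock':(268,158,318,198),'board':(320,144,378,190),'sadd':(330,192,374,230),'block':(258,207,320,244)}
for k,(x0,y0,x1,y1) in ROI.items():
    mm=np.zeros_like(m); mm[y0*F:y1*F,x0*F:x1*F]=m[y0*F:y1*F,x0*F:x1*F]
    mm=cv2.morphologyEx(mm,cv2.MORPH_OPEN,np.ones((9,9)))
    cs=cv2.findContours(mm,cv2.RETR_EXTERNAL,cv2.CHAIN_APPROX_NONE)[0]
    c=max(cs,key=cv2.contourArea); cv2.drawContours(out,[c],-1,(0,255,0),1)
    px=(c.reshape(-1,2)+.5)/F-.5
    print(k,rect(plane('top',px,0.006 if k=='chock' else .009)))
cv2.imwrite("pics/m1.png",out[130*F:250*F,225*F:385*F])
E
```

```text
chock (array([ 0.46987781, -0.21509235]), (26.34771728515625, 30.20513153076172), np.float32(0.007737398))
board (array([ 0.55868811, -0.44169293]), (20.32257652282715, 32.66339111328125), np.float32(1.5617992))
sadd (array([ 0.39332928, -0.39605524]), (31.652679443359375, 93.65740203857422), np.float32(-0.059978604))
block (array([ 0.37640735, -0.2395126 ]), (68.20083618164062, 132.45309448242188), np.float32(-0.031561613))
```

View pics/m1.png

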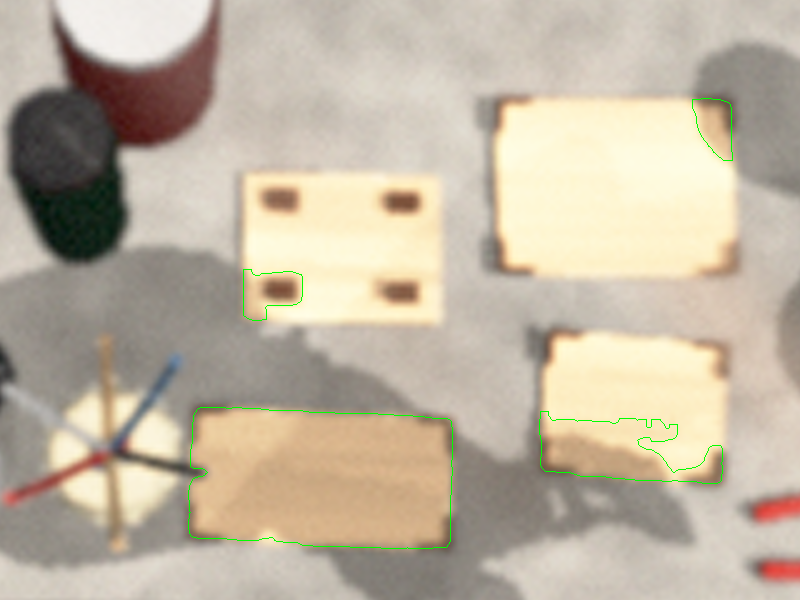

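The long plate is outlined well, but the sunlit plates need a lower threshold. I'll redo those and measure the stack.

```bash
python3 - <<'E'
from h import *
t=cv2.imread("pics/top0.png")
F=5
b=cv2.resize(t,None,fx=F,fy=F,interpolation=cv2.INTER_CUBIC)
bb=cv2.GaussianBlur(b,(0,0),3).astype(int)
m=((bb[...,2]-bb[...,0]>28)).astype(np.uint8)*255
out=b.copy()
ROI={'chock':(268,158,318,198,.006),'board':(320,144,378,190,.009),'sadd':(330,192,374,230,.009),'block':(258,207,320,244,.009)}
def go(k,m,x0,y0,x1,y1,z):
    mm=np.zeros_like(m); mm[y0*F:y1*F,x0*F:x1*F]=m[y0*F:y1*F,x0*F:x1*F]
    mm=cv2.morphologyEx(mm,cv2.MORPH_OPEN,np.ones((11,11)))
    cs=cv2.findContours(mm,cv2.RETR_EXTERNAL,cv2.CHAIN_APPROX_NONE)[0]
    c=max(cs,key=cv2.contourArea); cv2.drawContours(out,[c],-1,(0,255,0),1)
    px=(c.reshape(-1,2)+.5)/F-.5
    print(k,rect(plane('top',px,z)))
for k,v in ROI.items(): go(k,m,*v)
m2=((bb[...,0]-bb[...,2]>8)).astype(np.uint8)*255
go('roller',m2,140,160,190,200,.151)
# wood+roller+white case together
hsv=cv2.cvtColor(b,cv2.COLOR_BGR2HSV)
go('wood',m|m2,140,155,196,206,.067)
cv2.imwrite("pics/m2.png",out[130*F:250*F,225*F:385*F])
cv2.imwrite("pics/m3.png",out[150*F:215*F,135*F:205*F])
E
```

```text
chock (array([ 0.49447168, -0.25056299]), (84.97592163085938, 106.71388244628906), np.float32(-0.006861806))
board (array([ 0.52342041, -0.39377338]), (108.1990966796875, 134.3587646484375), np.float32(0.012062073))
sadd (array([ 0.42009995, -0.40180957]), (91.42208099365234, 105.09956359863281), np.float32(-0.026560426))
block (array([ 0.37640668, -0.23916373]), (72.05583190917969, 136.47457885742188), np.float32(-0.022643924))
roller (array([0.47205084, 0.04574623]), (31.19483184814453, 82.2813720703125), np.float32(-0.18145347))
wood (array([0.47327063, 0.05470474]), (72.44424438476562, 119.21833038330078), np.float32(-0.21656942))
```

View pics/m2.png

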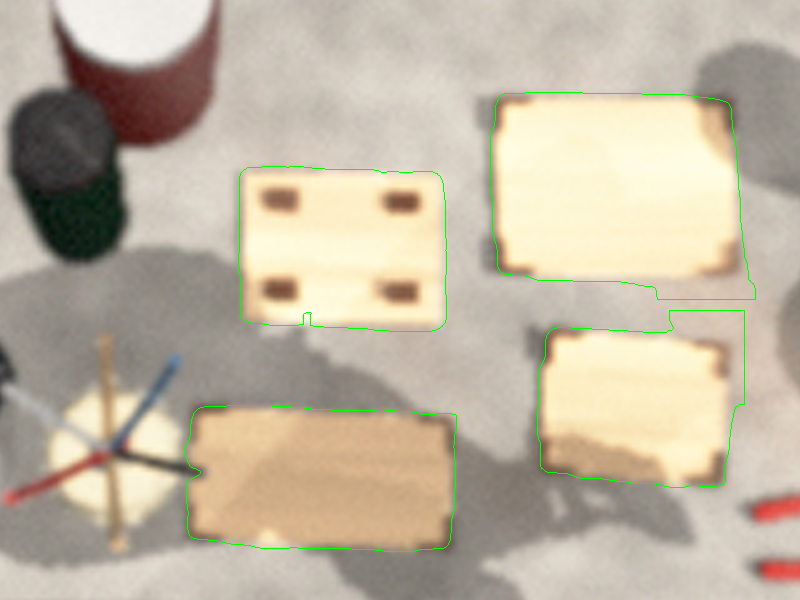

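View pics/m3.png

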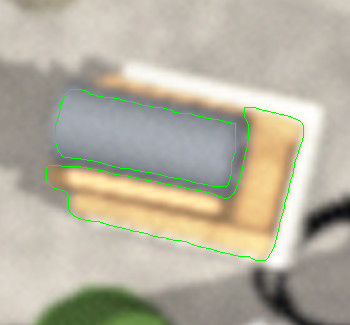

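```bash
python3 - <<'E'
from h import *
t=cv2.imread("pics/top0.png")
F=5
b=cv2.resize(t,None,fx=F,fy=F,interpolation=cv2.INTER_CUBIC)
bb=cv2.GaussianBlur(b,(0,0),3).astype(int)
out=b.copy()
ROI={'chock':(268,158,318,198,.005),'board':(320,144,378,190,.009),'sadd':(330,192,374,230,.009)}
for th in (38,46):
  m=((bb[...,2]-bb[...,0]>th)).astype(np.uint8)*255
  for k,(x0,y0,x1,y1,z) in ROI.items():
    mm=np.zeros_like(m); mm[y0*F:y1*F,x0*F:x1*F]=m[y0*F:y1*F,x0*F:x1*F]
    mm=cv2.morphologyEx(mm,cv2.MORPH_OPEN,np.ones((11,11)))
    c=max(cv2.findContours(mm,cv2.RETR_EXTERNAL,cv2.CHAIN_APPROX_NONE)[0],key=cv2.contourArea); cv2.drawContours(out,[c],-1,(0,255,0),1)
    print(th,k,*rect(plane('top',(c.reshape(-1,2)+.5)/F-.5,z)))
# chocks
g=cv2.cvtColor(b,cv2.COLOR_BGR2GRAY); x0,y0,x1,y1=275,165,312,194
d=(g[y0*F:y1*F,x0*F:x1*F]<140).astype(np.uint8)
n,_,st,ce=cv2.connectedComponentsWithStats(d)
P=[ce[i] for i in range(1,n) if st[i,4]>300]
P=plane('top',(np.array(P)+[x0*F,y0*F]+.5)/F-.5,.011); print('chocks',P,P.mean(0))
# roller axis ends (hand-read mid-points), ray from top at z .151 
a=np.array([[146,257],[296,285]])/4+110-.375
W=plane('top',a,.151);print('roller',W,W.mean(0),np.arctan2(-(W[0]-W[1])[0],(W[0]-W[1])[1]),np.linalg.norm(W[0]-W[1]))
print('proj side',proj('side',np.c_[W,[.151]*2]), 'camtop',ray('top',[[0,0]])[0])
cv2.imwrite("pics/m4.png",out[130*F:250*F,225*F:385*F])
s=get_state(); R=cv2.Rodrigues(s['tool_rot'])[0];print(R, proj('side',[s['ee_pos'],s['ee_pos']+R[:,0]*.017]))
i=cv2.imread("pics/side0.png")[40:100,280:350];cv2.imwrite("pics/grip0.png",cv2.resize(i,None,fx=8,fy=8,interpolation=cv2.INTER_CUBIC))
E
```

```text
38 chock [ 0.49472107 -0.25003056] (80.24526977539062, 104.45051574707031) -0.021257162
38 board [ 0.50844684 -0.39066541] (59.60511779785156, 127.37409210205078) -0.035515428
38 sadd [ 0.41396375 -0.39967633] (76.54485321044922, 99.17550659179688) -0.038071513
46 chock [ 0.4946817  -0.24978647] (77.38251495361328, 102.03910827636719) -0.0243088
46 board [ 0.50125836 -0.38895367] (51.21430587768555, 129.22950744628906) -0.14260614
46 sadd [ 0.41435367 -0.39781714] (73.88782501220703, 95.06532287597656) -0.071347594
chocks [[ 0.51860468 -0.21868743]
 [ 0.51788283 -0.28090117]
 [ 0.47175916 -0.21829464]
 [ 0.47129179 -0.28011245]] [ 0.49488461 -0.24949892]
roller [[0.47872815 0.08544891]
 [0.46394301 0.00091626]] [0.47133558 0.04318259] -0.1731529548270379 0.0858158997351199
proj side [[248.02734158 235.01449087]
 [254.22404651 209.77492452]] camtop [ 0.33429426 -0.17129526  0.97159634]
[[-5.70837175e-04  9.05672883e-01  4.23976772e-01]
 [ 9.81086595e-04  4.23977144e-01 -9.05672357e-01]
 [-9.99999356e-01 -1.01033523e-04 -1.13056544e-03]] [[308.56217853  83.82052247]
 [308.25018924  88.85926176]]
```

View pics/m4.png

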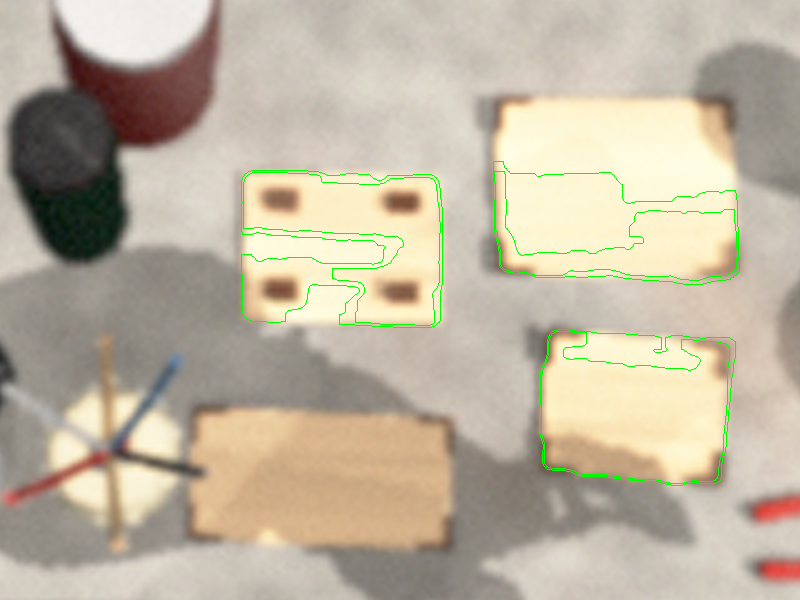

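View pics/grip0.png

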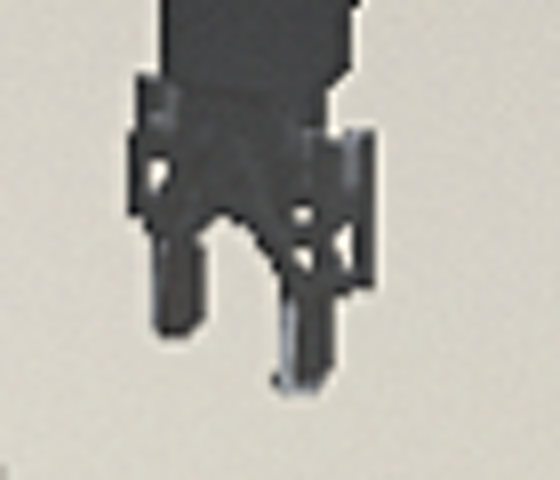

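The calibration supports fingertips about 4–5 mm ahead of the TCP when open, so the 17 mm figure is for the shut gripper. The chock board is consistent between the plate outline and the chock centroids: (0.495, -0.250). I'll get the corner-angle plates from the corners I read off the enlarged picture.

```bash
python3 - <<'E'
from h import *
for k,p in {'board':[(495,97),(737,98),(738,272),(497,272)],'sadd':[(545,330),(728,343),(720,482),(541,470)],'block':[(191,408),(453,418),(450,547),(189,538)]}.items():
    P=plane('top',np.array(p)/5+[225,130]-.4,.009)
    l=P[0]+P[3]-P[1]-P[2]
    print(k,P.mean(0),np.linalg.norm(P[0]-P[1]),np.linalg.norm(P[1]-P[2]),'yaw',np.arctan2(-l[0],l[1]))
s=get_state()
def rv(yaw,flip=0):
    z=np.array([np.cos(yaw),np.sin(yaw),0])*(-1 if flip else 1); x=np.array([0,0,-1.]); return cv2.Rodrigues(np.c_[x,np.cross(z,x),z])[0].ravel()
for f in (0,1):
  for p,y in [((.4713,.0432),-.173),((.495,-.25),-.015),((.523,-.391),0),((.376,-.239),-.03)]:
    for z in(.02,.3): print(f,p,z,inverse_kinematics(np.r_[p,z],rv(y,f)))
E
```

```text
board [ 0.52892519 -0.39181147] 0.12572950008080858 0.09127266767438567 yaw 0.010694267946523305
sadd [ 0.41473192 -0.39808827] 0.09346015506052206 0.07080357165465333 yaw -0.05770771124193411
block [ 0.37670388 -0.23976904] 0.13249176879342162 0.06481207518629657 yaw -0.023350995115413678
0 (0.4713, 0.0432) 0.02 [ 0.21229725  0.56097086 -0.43862644  2.11506627  0.44399571  0.55388541
 -0.72322468]
0 (0.4713, 0.0432) 0.3 [ 0.47981886  0.13403726 -0.68841708  1.89483345  0.09337598  1.14464386
 -0.41587371]
0 (0.495, -0.25) 0.02 [ 0.65101812  0.63452961 -0.30163237  1.92095625  0.30351433  0.63011244
  0.14266382]
0 (0.495, -0.25) 0.3 [ 0.72984496  0.26670025 -0.38224935  1.71948161  0.10670645  1.17587926
  0.30370456]
0 (0.523, -0.391) 0.02 [ 0.76562416  0.75212787 -0.23917433  1.66306361  0.23840381  0.75509801
  0.4142501 ]
0 (0.523, -0.391) 0.3 [ 0.82298986  0.44739863 -0.32108209  1.46824929  0.14441113  1.2492186
  0.48573469]
0 (0.376, -0.239) 0.02 [ 0.76172013  0.50825868 -0.30799865  2.18359775  0.31819194  0.49107194
  0.17796942]
0 (0.376, -0.239) 0.3 [ 0.85898843  0.05116
[... 268 characters left out ...]
3965
  2.62714379]
1 (0.495, -0.25) 0.02 [ 0.23024683  0.62748101  0.23019889  1.93576063 -0.23800908  0.60430365
 -2.54181222]
1 (0.495, -0.25) 0.3 [ 0.32633267  0.24483049  0.10255081  1.73319394 -0.02701126  1.16493645
 -2.72008047]
1 (0.523, -0.391) 0.02 [ 0.39066033  0.76018905  0.28720645  1.6776888  -0.29170062  0.74604309
 -2.32302021]
1 (0.523, -0.391) 0.3 [ 0.41756408  0.43591455  0.24839064  1.4843011  -0.11016536  1.2350839
 -2.46162107]
1 (0.376, -0.239) 0.02 [ 0.32356746  0.49909876  0.20287714  2.19783383 -0.21772913  0.46279544
 -2.47390074]
1 (0.376, -0.239) 0.3 [ 4.62550582e-01  3.74345310e-02  3.55363766e-02  1.97248275e+00
 -1.46905831e-03  1.13169940e+00 -2.67290604e+00]
```

```bash
cat >> h.py <<'E'
def rv(yaw):
    z=np.array([np.cos(yaw),np.sin(yaw),0]); x=np.array([0,0,-1.]); return cv2.Rodrigues(np.c_[x,np.cross(z,x),z])[0].ravel()
def go(p,z,yaw,v=.25): servo_line(np.r_[p,z],rv(yaw),velocity=v)
def st(l=''):
    s=get_state(); print(l,'t %.1f'%s['t'],'p',s['ee_pos'].round(4),'F',s['wrist_force'].round(1),'op %.3f'%s['opening'])
def pic(n,f,box=None,k=4):
    i=snapshot(n)[:,:,::-1]
    cv2.imwrite(f'pics/{f}_full.png',i)
    if box: x0,y0,x1,y1=box; i=cv2.resize(i[y0:y1,x0:x1],None,fx=k,fy=k,interpolation=cv2.INTER_CUBIC)
    cv2.imwrite(f'pics/{f}.png',i)
S=np.array([.4713,.0432]); SY=-.173; ZH=.30
CH=np.array([.4948,-.2497]); SA=np.array([.4145,-.398]); BL=np.array([.3766,-.2395]); BO=np.array([.5285,-.3915])
E
python3 - <<'E'
from h import *
p=get_state()['ee_pos']; 
servo_line(np.r_[p[:2],.32],velocity=.2)
move_ptp(np.r_[S,.32],rv(SY)); st('above')
pic('side','s1',(180,110,330,270),3.6)
E
```

```text
above t 2.9 p [0.4715 0.0423 0.3199] F [-1.3 -0.7 -0.2] op 1.001
```

View pics/s1.png

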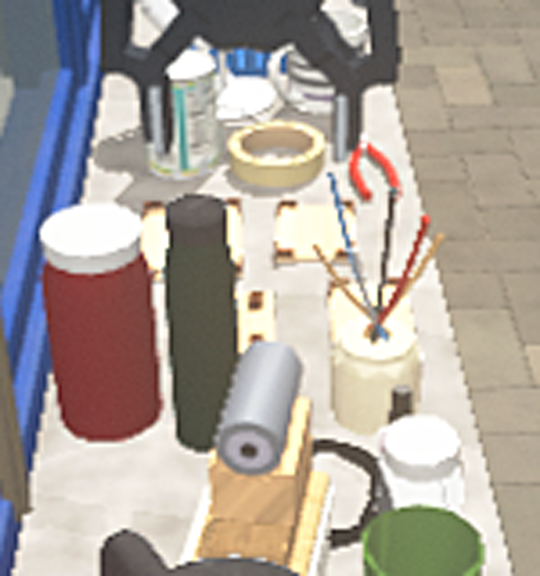

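The open fingers (crop columns 155 and 345) straddle the roller (about 258), so I'll go on and grasp it.

```bash
python3 - <<'E'
from h import *
go(S,.19,SY,.2); go(S,.156,SY,.08); st('down')
gripper_to(.3,40); st('grip')
pic('side','s2',(180,110,330,270),3.6)
pic('top','t2',(110,110,250,250),4)
E
```

```text
down t 4.3 p [0.4714 0.0433 0.1561] F [ 0.2 -0.3 -0. ] op 1.004
grip t 4.8 p [0.4714 0.0432 0.1565] F [-3.7 -0.3  7.7] op 0.453
```

View pics/s2.png

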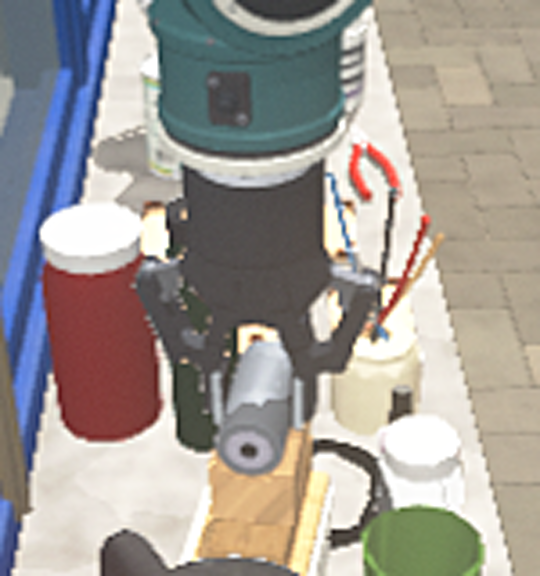

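The roller is held (opening 0.453, about 39 mm). I'll lift it and carry it to the chocks.

```bash
python3 - <<'E'
from h import *
go(S,.19,SY,.1); go(S,ZH,SY,.25); 
pic('top','t3',(110,110,250,250),4)
pic('side','s3',(180,50,330,270),2.6)
st()
CY=-.012
move_ptp(np.r_[CH,ZH],rv(CY)); st('over')
pic('top','t4',(225,120,385,240),5)
E
```

```text
t 6.1 p [0.4707 0.0431 0.2988] F [ 0.4  0.4 -1. ] op 0.458
over t 7.2 p [ 0.4952 -0.2482  0.2999] F [ 0.5 -0.1 -1.8] op 0.454
```

View pics/s3.png

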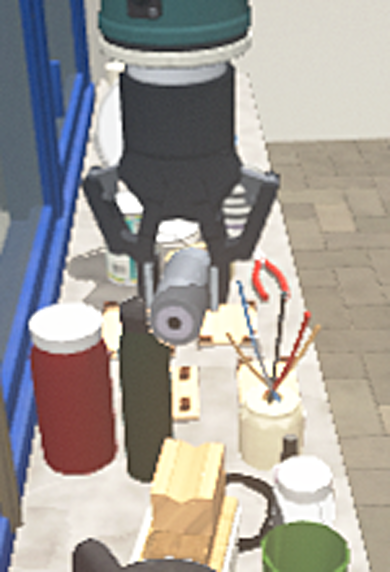

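View pics/t3.png

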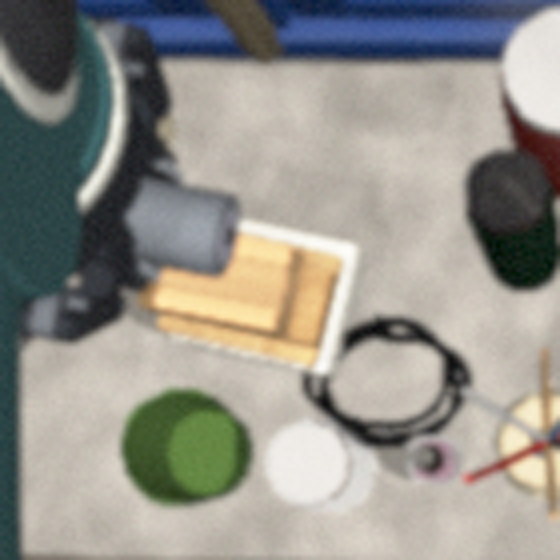

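View pics/t4.png

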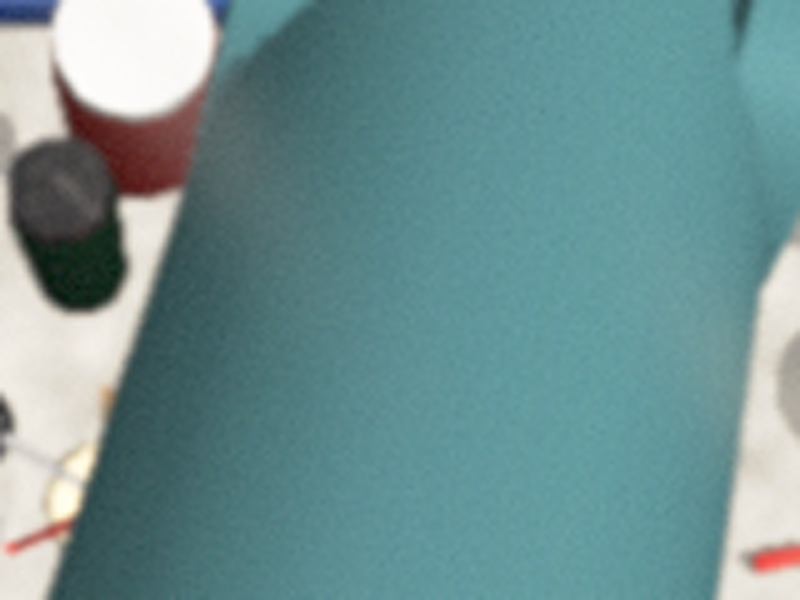

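The roller is held level and lifted clear; its end circle is at side pixel (247,174). I'll check the predicted position, then place it.

```bash
python3 - <<'E'
from h import *
a=np.array([-np.sin(SY),np.cos(SY),0])
print(proj('side',[np.array([.4707,.0431,.2937])+a*d for d in(.035,.04,.045)]))
CY=-.012
go(CH,.07,CY,.2); go(CH,.0315,CY,.05); st('down')
gripper_to(.62); sleep(.3); st('open')
go(CH,.12,CY,.1); go(CH,ZH,CY,.25); st()
pic('side','s5',(180,110,330,270),3.6)
move_ptp(np.r_[S,ZH],rv(SY)); st('stack')
pic('top','t5',(225,120,385,240),5)
E
```

```text
[[246.78255316 171.6040792 ]
 [246.33479733 173.00393388]
 [245.88144405 174.42125976]]
down t 9.5 p [ 0.4949 -0.2497  0.0317] F [ 0.1 -0.5 -0.5] op 0.451
open t 10.1 p [ 0.4948 -0.2497  0.0315] F [-0.1  0.3 -0.7] op 0.621
 t 12.0 p [ 0.4942 -0.2495  0.2984] F [-0.1 -0.1 -0. ] op 0.620
stack t 13.2 p [0.4716 0.0421 0.2997] F [ 0.1 -0.2  0.3] op 0.622
```

View pics/t5.png

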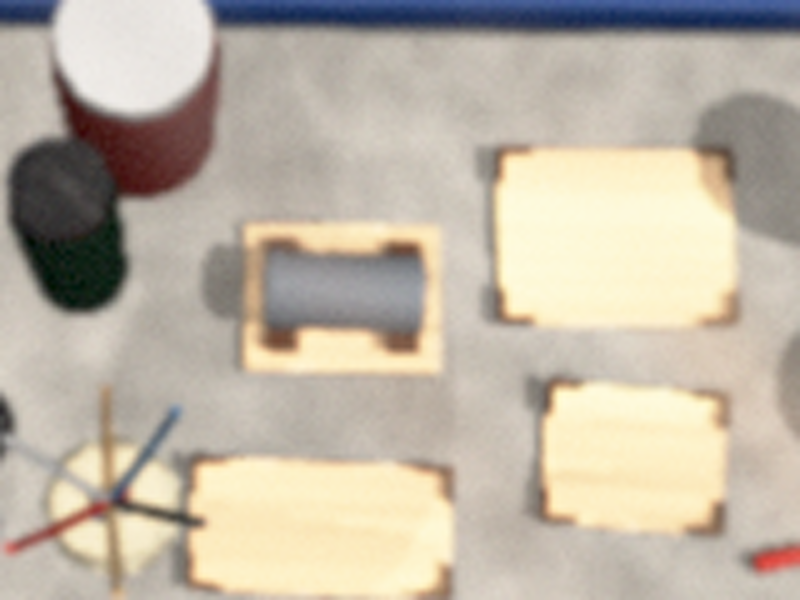

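View pics/s5.png

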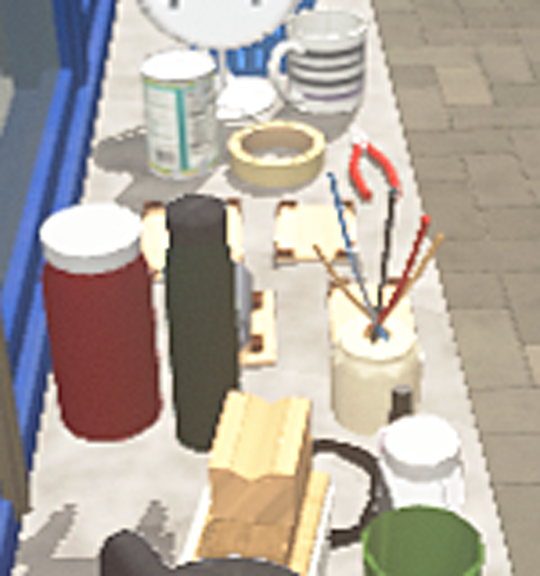

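The roller lies between all four chocks (crop (265..425, 290)) and is centred on the plate. Next I'll measure the saddle top from the side-view corners and the top-view right edge.

```bash
python3 - <<'E'
from h import *
p=np.array([(215,450),(300,462),(312,402),(232,395)])/3.6+[180,110]-.36
P=plane('side',p,.135);print('saddle',P,P.mean(0))
q=np.array([(297,250),(278,332)])/4+110-.375
Q=plane('top',q,.135);print(Q,Q.mean(0))
d=np.array([-np.sin(SY),np.cos(SY)]); print(Q.mean(0)+d*.035, 'rel S',(Q.mean(0)-S)@d)
# board/block right ends
q=np.array([(340,262),(318,368)])/4+110-.375
Q=plane('top',q,.067);print('board R',Q,Q.mean(0)+d*.05)
E
```

```text
saddle [[0.49690783 0.06440539]
 [0.44845374 0.0773768 ]
 [0.43859963 0.02278523]
 [0.48685877 0.01335594]] [0.46770499 0.04448084]
[[0.4863766  0.00451938]
 [0.43982587 0.01334059]] [0.46310123 0.00892999]
[0.46912607 0.04340753] rel S -0.03516977980527401
board R [[ 0.49161531 -0.00776783]
 [ 0.42691978  0.00320949]] [0.46787446 0.04697447]
```

```bash
python3 - <<'E'
from h import *
P=np.array([.4695,.0435]); Y=-.05
gripper_to(1.0)
go(P,.17,SY,.2); go(P,.116,SY,.08); st('down')
gripper_to(.4,40); st('grip')
go(P,.17,SY,.1); go(P,ZH,SY,.25); st('up')
pic('side','s6',(180,50,330,270),2.6)
move_ptp(np.r_[SA,ZH],rv(Y)); 
go(SA,.06,Y,.2); go(SA,.0275,Y,.04); st('place')
gripper_to(.73); sleep(.2); st('open')
go(SA,.1,Y,.1); go(SA,ZH,Y,.25)
move_ptp(np.r_[S,ZH],rv(SY)); st('stack')
pic('top','t6',(225,120,385,240),5)
pic('side','s7',(180,110,330,270),3.6)
E
```

```text
down t 15.3 p [0.4697 0.0436 0.1162] F [-0.9 -0.2  1. ] op 0.999
grip t 15.7 p [0.4698 0.0435 0.1165] F [-1.7  0.4  6.9] op 0.580
up t 17.1 p [0.4692 0.0433 0.2992] F [-1.1 -0.  -1.4] op 0.581
place t 21.1 p [ 0.4146 -0.3981  0.0277] F [ 0.3 -0.  -1.1] op 0.580
open t 21.5 p [ 0.4145 -0.3981  0.0276] F [-0.2  0.5  0.2] op 0.729
stack t 25.0 p [0.4715 0.0423 0.2999] F [ 0.4 -0.7  0.2] op 0.732
```

View pics/t6.png

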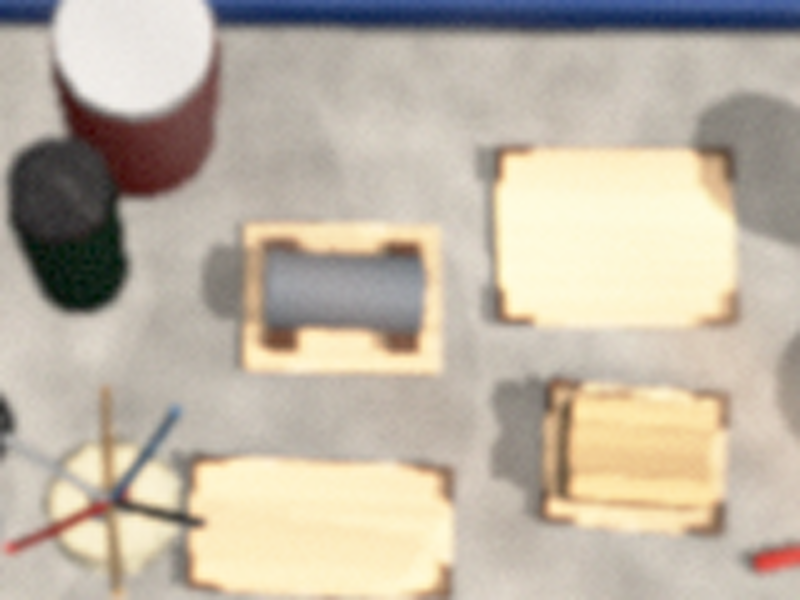

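View pics/s7.png

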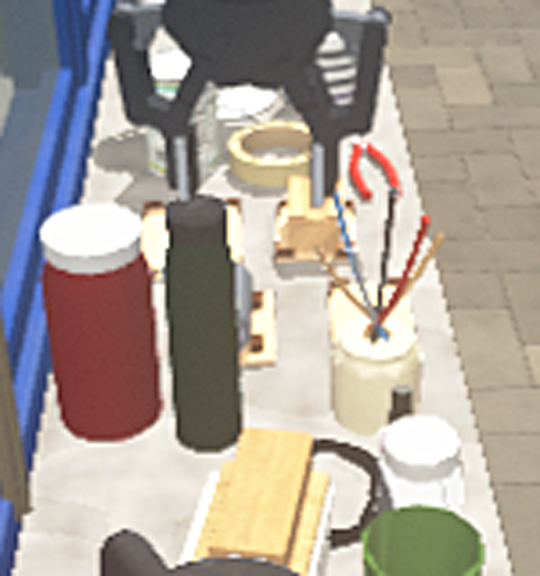

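View pics/s6.png

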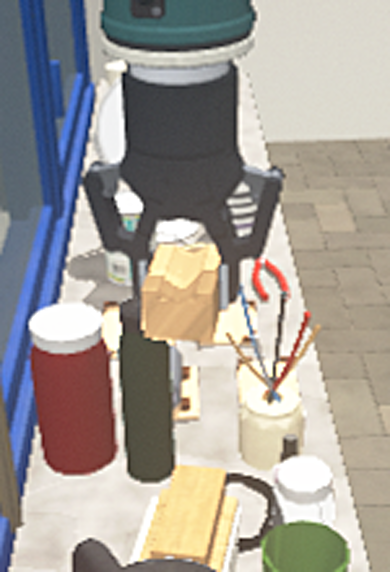

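The saddle stands groove-up in its plate (crop (566..722, 390..505)). I'll verify its position and find the block from its far edge, about (248,430)-(315,437) in the side crop.

```bash
python3 - <<'E'
from h import *
q=np.array([(570,388),(722,397),(716,508),(566,499)])/5+[225,120]-.4
Q=plane('top',q,.045);print('saddle',Q.round(4),Q.mean(0),SA)
d=np.array([-np.sin(SY),np.cos(SY)])
Q=plane('side',np.array([(248,430),(315,437)])/3.6+[180,110]-.36,.095);print('block far',Q,Q.mean(0)+d*.055)
p=proj('top',np.c_[[S+d*s for s in(-.055,.055)],[.095]*2]);print(p)
t=cv2.imread('pics/t6_full.png');cv2.imwrite('pics/t6s.png',cv2.resize(t[130:230,120:220],None,fx=5,fy=5,interpolation=cv2.INTER_CUBIC))
E
```

```text
saddle [[ 0.4447 -0.359 ]
 [ 0.4411 -0.4336]
 [ 0.3868 -0.4293]
 [ 0.3904 -0.3563]] [ 0.4157564  -0.39454939] [ 0.4145 -0.398 ]
block far [[ 0.47801936 -0.00157385]
 [ 0.43595038  0.00750992]] [0.46645248 0.05714704]
[[193.45427046 185.61014615]
 [148.27068588 177.15706015]]
```

View pics/t6s.png

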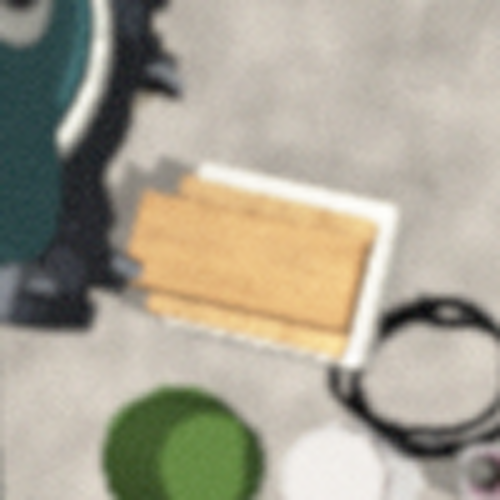

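```bash
python3 - <<'E'
from h import *
f=lambda q:np.array(q)/5+[120,130]-.4
Q=plane('top',f([(146,190),(372,238),(356,330),(130,282)]),.095);print('block',Q.round(4),Q.mean(0)); e=Q[0]+Q[3]-Q[1]-Q[2];print(np.arctan2(-e[0],e[1]),np.linalg.norm(e)/2)
Q=plane('top',f([(190,178),(376,222),(342,357),(150,312)]),.067);print('board',Q.round(4))
e=Q[0]-Q[1];print(np.arctan2(-e[0],e[1])); e=Q[3]-Q[2];print(np.arctan2(-e[0],e[1]))
n=np.array([np.cos(SY),np.sin(SY)]); print('across',Q@n, S@n)
E
```

```text
block [[ 0.5037  0.0974]
 [ 0.4818 -0.0115]
 [ 0.4382 -0.0056]
 [ 0.4596  0.1026]] [0.47083749 0.04571686]
-0.19694714192906468 0.11070794877386074
board [[ 0.5153  0.0844]
 [ 0.4944 -0.0081]
 [ 0.4284  0.006 ]
 [ 0.449   0.1007]]
-0.22249723210078942
-0.2144307967944181
across [0.49309157 0.48840009 0.42096594 0.42498235] 0.456828427619191
```

Block centre is about (0.4705, 0.047), yaw -0.195. A black brush leans over the block plate, so I'll triangulate its tip first.

```bash
python3 - <<'E'
from h import *
def tri(a,b):
    o1,d1=ray('top',[a]);o2,d2=ray('side',[b]);d1=d1[0];d2=d2[0]
    A=np.c_[d1,-d2];s=np.linalg.lstsq(A,o2-o1,rcond=None)[0]
    p,q=o1+s[0]*d1,o2+s[1]*d2; return ((p+q)/2).round(4),np.linalg.norm(p-q).round(4)
T=lambda x,y:np.array([x,y])/5+[225,120]-.4
U=lambda x,y:np.array([x,y])/3.6+[180,110]-.36
print('black',tri(T(203,523),U(391,190)))
print('blue',tri(T(177,408),U(332,175)))
print('red',tri(T(8,548),U(427,218)))
print('tan', tri(T(106,388),U(317,247)), tri(T(120,597),U(441,237)))
E
```

```text
black (array([ 0.3708, -0.179 ,  0.1668]), np.float64(0.0004))
blue (array([ 0.4157, -0.1673,  0.1871]), np.float64(0.0035))
red (array([ 0.3573, -0.0988,  0.1898]), np.float64(0.0026))
tan (array([ 0.4282, -0.136 ,  0.1475]), np.float64(0.0037)) (array([ 0.3391, -0.1438,  0.1474]), np.float64(0.0011))
```

The black tip is at (0.371, -0.179, 0.167), about 60 mm from the plate's middle. I'll grip the block 20 mm off centre, towards -y, so the wrist stays clear.

```bash
python3 - <<'E'
from h import *
ax=lambda y:np.array([-np.sin(y),np.cos(y)])
by=-.195; C=np.array([.4705,.047]); P=C-ax(by)*.02
Y=-.027; D=BL-ax(Y)*.02
gripper_to(1.0)
go(P,.15,by,.2); go(P,.0895,by,.06); st('down')
gripper_to(.3,60); st('grip')
go(P,.14,by,.1); go(P,ZH,by,.25); st('up')
pic('side','s8',(180,50,330,270),2.6)
move_ptp(np.r_[D,ZH],rv(Y)); 
go(D,.07,Y,.15); st(); go(D,.029,Y,.04); st('place')
gripper_to(.68); sleep(.2); st('open')
go(D,.1,Y,.1); go(D,ZH,Y,.25)
move_ptp(np.r_[S,ZH],rv(SY)); st('stack')
pic('top','t8',(225,120,385,240),5)
pic('side','s9',(180,110,330,270),3.6)
t=cv2.imread('pics/t8_full.png');cv2.imwrite('pics/t8s.png',cv2.resize(t[130:230,120:220],None,fx=5,fy=5,interpolation=cv2.INTER_CUBIC))
E
```

```text
down t 27.5 p [0.4668 0.0274 0.0898] F [ 0.  -0.3  0.2] op 0.998
grip t 28.0 p [0.4668 0.0273 0.0899] F [-1.9 -0.7  9.6] op 0.515
up t 29.5 p [0.466  0.0272 0.2986] F [-0.1  0.6 -2.2] op 0.514
 t 32.3 p [ 0.3764 -0.2597  0.0706] F [-0.7  0.2 -1. ] op 0.513
place t 33.5 p [ 0.3762 -0.2596  0.0292] F [-0.7  0.1 -1.4] op 0.514
open t 34.0 p [ 0.3761 -0.2595  0.029 ] F [0.1 0.1 0.7] op 0.681
stack t 37.0 p [0.4713 0.0421 0.2996] F [ 0.6 -0.5  0.1] op 0.684
```

View pics/t8.png

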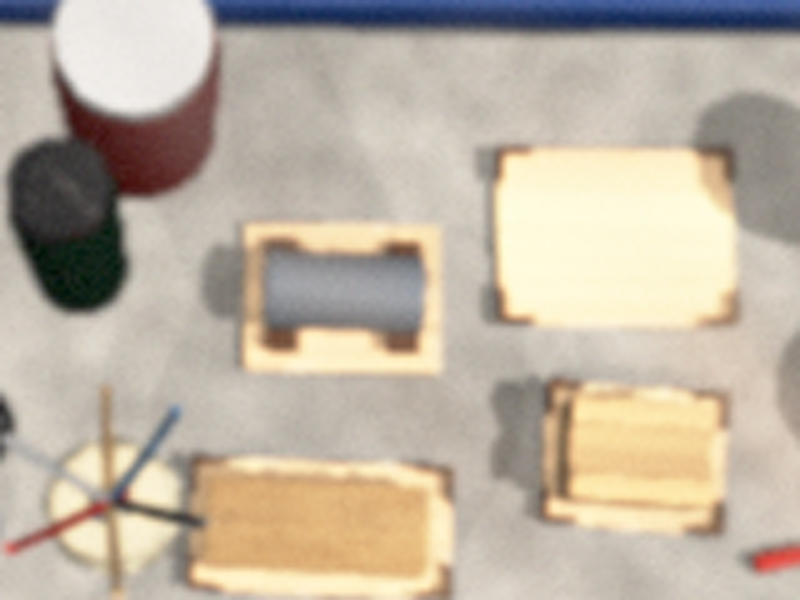

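View pics/s9.png

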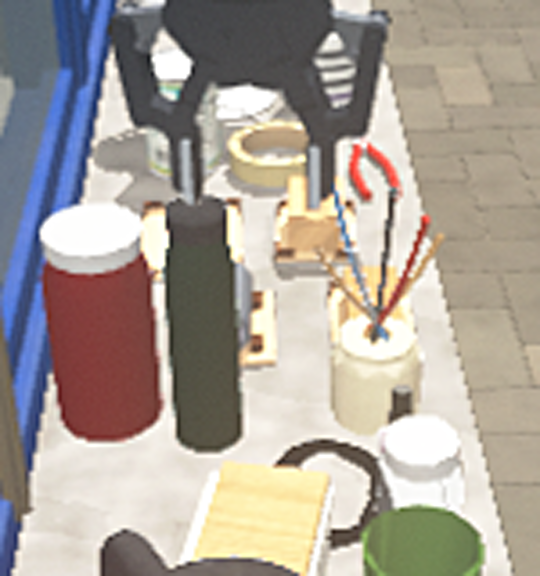

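View pics/t8s.png

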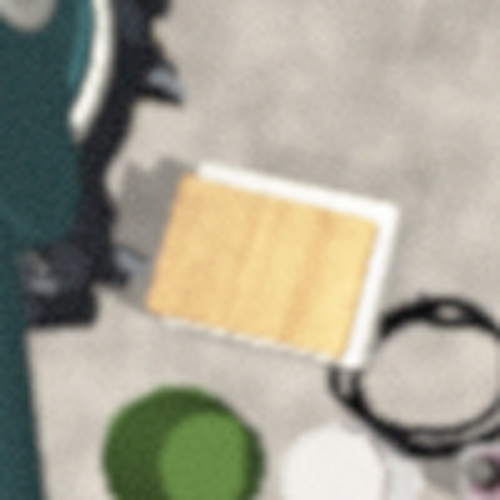

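View pics/s8.png

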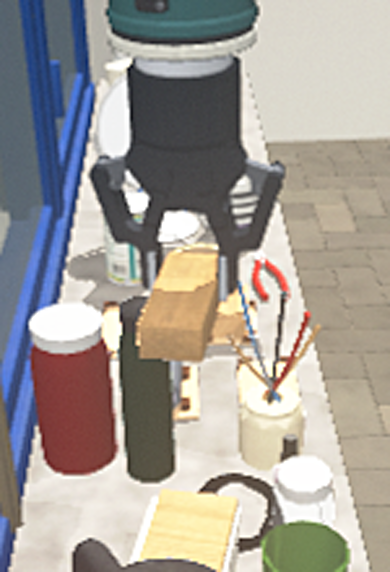

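The block lies in its plate (crop (203..430, 470..574)), and the board is now fully visible on the case. I'll measure both.

```bash
python3 - <<'E'
from h import *
T=lambda q:np.array(q)/5+[225,120]-.4
Q=plane('top',T([(207,470),(430,484),(427,574),(203,565)]),.033);print('block',Q.mean(0),BL,np.linalg.norm(Q[0]-Q[1]))
t=cv2.imread('pics/t8_full.png');F=5
b=cv2.resize(t,None,fx=F,fy=F,interpolation=cv2.INTER_CUBIC)
bb=cv2.GaussianBlur(b,(0,0),3).astype(int)
for th in(40,55):
    m=((bb[...,2]-bb[...,0]>th)).astype(np.uint8)*255
    mm=np.zeros_like(m); x0,y0,x1,y1=146,158,200,206; mm[y0*F:y1*F,x0*F:x1*F]=m[y0*F:y1*F,x0*F:x1*F]
    mm=cv2.morphologyEx(mm,cv2.MORPH_OPEN,np.ones((11,11)))
    c=max(cv2.findContours(mm,cv2.RETR_EXTERNAL,cv2.CHAIN_APPROX_NONE)[0],key=cv2.contourArea)
    print(rect(plane('top',(c.reshape(-1,2)+.5)/F-.5,.066)))
Q=plane('top',np.array([(184,178),(378,222),(345,357),(150,312)])/5+[120,130]-.4,.066);print(Q.mean(0))
Q=plane('side',np.array([(222,463),(329,474)])/3.6+[180,110]-.36,.067);print('side far edge',Q)
E
```

```text
block [ 0.37777382 -0.23608882] [ 0.3766 -0.2395] 0.10995904000517649
(array([0.47287561, 0.0475876 ]), (72.28254699707031, 102.93053436279297), np.float32(-0.21934104))
(array([0.47285336, 0.04751921]), (69.65507507324219, 100.74752044677734), np.float32(-0.21646655))
[0.471932   0.04613401]
side far edge [[ 0.49562805 -0.0031575 ]
 [ 0.4272224   0.01095853]]
```

```bash
python3 - <<'E'
from h import *
ax=lambda y:np.array([-np.sin(y),np.cos(y)])
by=-.217; P=np.array([.4725,.047])-ax(by)*.01
gripper_to(1.0)
go(P,.12,by,.2); go(P,.066,by,.04); st('down')
pic('side','s10',(180,110,330,270),3.6)
gripper_to(.7,60); st('grip')
go(P,.09,by,.05); st(); pic('side','s11',(180,110,330,270),3.6)
E
```

```text
down t 40.1 p [0.4705 0.0372 0.0662] F [-0.1  0.3  0.9] op 1.000
grip t 40.4 p [0.4705 0.0372 0.0665] F [-4.3 -1.6 14.6] op 0.796
 t 41.1 p [0.4704 0.0371 0.09  ] F [-0.4  0.1 -0.4] op 0.801
```

View pics/s11.png

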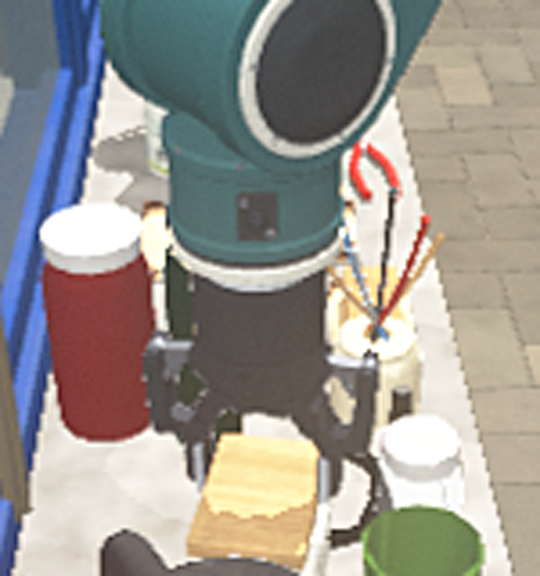

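The board is held (opening 0.80) and has risen: its far edge moved from row 463 to 436. I'll carry it to the broad plate.

```bash
python3 - <<'E'
from h import *
ax=lambda y:np.array([-np.sin(y),np.cos(y)])
by=-.217; P=np.array([.4725,.047])-ax(by)*.01
Y=.0; D=BO-ax(Y)*.01
go(P,ZH,by,.2); st('up')
pic('side','s12',(180,50,330,270),2.6)
move_ptp(np.r_[D,ZH],rv(Y)); st('over')
go(D,.06,Y,.15); st(); go(D,.0195,Y,.03); st('place')
gripper_to(.95); sleep(.2); st('open')
go(D,.1,Y,.1); go(D,ZH,Y,.25)
move_ptp(np.r_[S,ZH],rv(SY)); st('stack')
pic('top','t12',(225,120,385,240),5)
pic('side','s13',(180,110,330,270),3.6)
E
```

```text
up t 42.3 p [0.4699 0.0371 0.2991] F [ 0.4  0.1 -1.2] op 0.795
over t 44.0 p [ 0.5292 -0.4     0.3004] F [-0.7  1.1 -0.3] op 0.799
 t 45.7 p [ 0.5288 -0.4018  0.0608] F [-0.4  0.6 -0.2] op 0.798
place t 47.2 p [ 0.5286 -0.4016  0.0197] F [ 0.7 -0.1  0.2] op 0.795
open t 47.7 p [ 0.5285 -0.4015  0.0195] F [ 0.  -0.7 -0.1] op 0.948
stack t 51.3 p [0.4718 0.0424 0.3   ] F [ 0.7 -0.4 -0. ] op 0.951
```

View pics/t12.png

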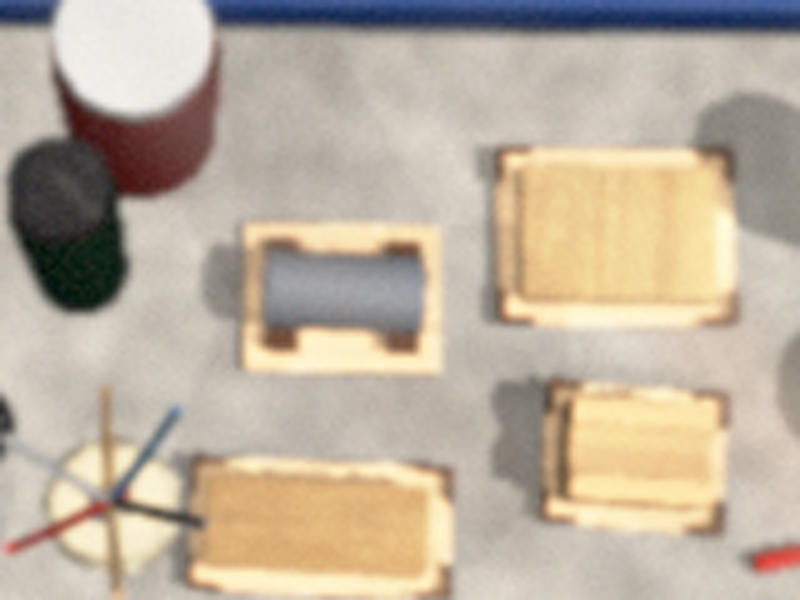

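View pics/s13.png

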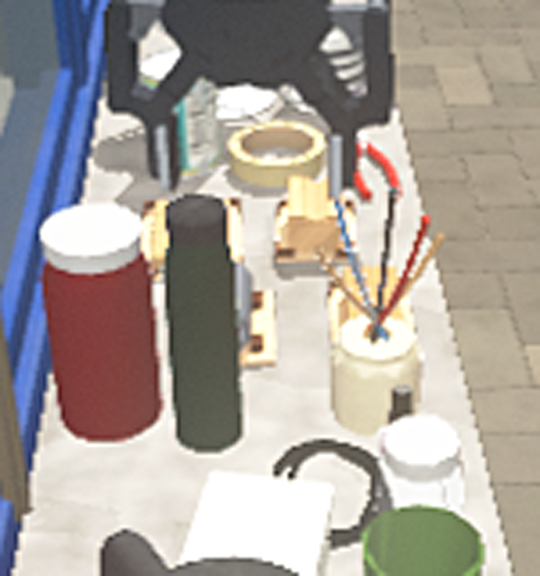

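```bash
python3 - <<'E'
from h import *
T=lambda q:np.array(q)/5+[225,120]-.4
Q=plane('top',T([(523,164),(717,165),(716,302),(520,302)]),.019);print('board',Q.mean(0)-BO,np.linalg.norm(Q[0]-Q[1]))
Q=plane('top',T([(266,251),(424,257),(424,332),(264,327)]),.025);print('roller',Q.mean(0)-CH,np.linalg.norm(Q[0]-Q[1]))
st(); finish_job()
E
```

```text
board [-0.00092899  0.00086577] 0.0996057900538809
roller [-0.00026831 -0.00057371] 0.07972857156249928
 t 51.4 p [0.4717 0.0424 0.3   ] F [-0.4  0.4 -0.5] op 0.950
the job is handed in; nothing more can be done
```

I took the stack apart and put all four pieces in their places, then handed the job in at 51 s of the 128 s allowed. `finish_job` gives no verdict, so the checks below are my own camera measurements.

| Piece | Where it lies | Offset from the middle of its place |
|---|---|---|
| Roller | Between the four chocks | About 0.3 mm across, 0.6 mm along |
| Saddle | Groove up in the smallest plate | About 4 mm |
| Long block | Flat in the long narrow plate | About 4 mm |
| Board | Flat in the broad plate, long way along it | About 1 mm |

- **Accuracy:** the calibration is only good to about 2 mm, but every offset is well inside its limit. I measured the saddle and block right after placing them. They look unmoved in the final picture.
- **Not measured:** I did not measure final heights, final angles or stillness. Each piece was lowered to its computed resting height and turned to its plate's measured angle. In the pictures, each looks flat and lined up.
- **Forces and clearance:** the largest wrist force I read was about 15 N, while gripping the board. At the end the gripper was open at z = 0.30 m, above the empty case and touching nothing.
- **One disagreement:** the side view put the block in the stack about 11 mm further along than the top view did. I trusted the top view, and the placed block came out centred.

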